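Hold the cover over the open pump chamber

ROBOT

A 6-joint arm with a two-finger parallel gripper is mounted at the origin on the work surface. World frame = base frame: x ahead of the robot, y to its left, z up, the work surface at z = 0. Lengths are in mm, angles in rad, forces in N, time in s.
With the tool pointing down it reaches from about 275 to 975 mm from the base axis. Payload 8.4 kg.
Tool frame: the origin (TCP) lies at the very end of the fingers, on their centre line; the grasp point (between the pads) lies 19 mm behind it; z points along the fingers, x is the direction in which the jaws open and shut, and the axes are right-handed (so a half turn about z gives the same grasp; the last joint's range is limited). The gripper opens to 92 mm and grips with 3 to 60 N. Pads are 20 mm wide; open, the fingers measure 128 mm over their backs; the gripper's body (75 mm by 189 mm) begins 69 mm behind the grasp point.
Start: joints at [-1.185, 0.353, 1.633, -0, 1.155, -0.002], TCP at [236.344, -578.592, 214.583] pointing down, gripper open.
Joint ranges: [-2.63, 2.63], [-0.92, 2.1], [0.06, 2.66], [-1.3, 4.44], [0, 2.69], [-3.02, 3.02]. Speed limits (rad/s): [2.22, 2.22, 2.79, 3.14, 3.14, 3.14].

INTERFACE

Orientations are given as a unit quaternion [w, x, y, z].
In Python, from plant import env, snapshot, order gives the robot as it stands. The module is installed in compiled form; this text tells all that it offers.
- The arm moves only by the tool drive_tool, never from a script. Its argument "targets" is a list that holds one entry, the list of rows, each a list of 4 numbers: the shift along the tool's x, y, z in mm, then the turn about the tool's z in degrees. In form: [[[dx, dy, dz, turn], ...]]. A call has 1 to 10 rows; each row shifts and turns the commanded pose from where the row before left it, along the tool's axes as they then stand; what a row does not reach is not made up. A row lasts 1/12 s, in which the tool goes at most 41.7 mm and 7.16 degrees, less where a joint would pass 70% of its speed; a pose out of reach is approached as far as the arm can. A call is refused whole if a number of a shift passes 41.7 or a number of a turn 7.16, either way. A call with a gripper value outside its range is refused whole. "hand" is the finger opening in mm, from 0 to 91.9, set as the call begins (left out, the last holds). The fingers move at their own pace and stop on an object; "newtons" is the grip in N (left out, the last holds). Time passes only in rows, so rows that do not move let the fingers close. It gives the time, the measured TCP pose, the force and the opening at its end, in the units of the state.
- env.get_obs(): the state, without advancing time (a new reading comes with each control period).
- snapshot(name): name is "scene" or "top" or "wrist"; returns a dict with "image" (400x640x3 uint8, red, green, blue), "vfov" (degrees; the focal length in pixels is half the picture's height over the tangent of half this angle, whatever the lens; pixels are square), "cx", "cy" (the principal point, pixels), "T" (4x4, takes a point from camera to world coordinates). Camera axes: x right, y down, z forward; pixel columns grow to the right and rows downward; lengths in mm; the calibration is good to about 2 mm. The wrist camera is an equidistant fisheye: a pixel r from the principal point sees the ray r / f radians off the axis. A picture is of the moment at which its call begins. There is no depth.
- order.hand_in(): hands the job in, once; it reports no verdict.
The state is a dict: "time_s": time; "joint_positions": joint angles; "dq": joint speeds; "tau": joint torques, N m; "ee_pos": TCP position; "ee_rot": TCP orientation; "force": force on the tool from outside, world axes, zero at the start; "ft_torque": the same for the moment, N m; "grip_width": opening from 0.0 (shut) to 1.0 (fully open).
Only numpy, scipy, OpenCV 4.12 (cv2) and the standard library are available. Lean on these libraries where they do the work, as an engineer would, in place of code of your own. Each camera call takes 0.05 s, during which the arm holds its last target.

TASK

One chamber of the twin pump already has its cover screwed on; the other is still open. Pick up the loose rectangular cover and hold it level over the open chamber, about a centimetre above the machined face and without it ever touching the pump or the fitted cover, with its four holes lined up over the four threaded holes, so that I can slip a gasket in and start the screws. Finish while still holding it there, steady, and leave the other things on the bench where they are.

Things in the scene. Friction and masses are not known exactly. Their poses are not given: they have to be found in the camera images.
- cover: the loose aluminium cover, lying flat on the bench with its boss up: a plate 104 (x) x 84 (y) x 8 mm with a solid block-shaped boss 46 (x) x 36 (y) mm in its middle, the boss's top 48 mm above the underside; 0.3 to 0.55 kg. Four through holes of 11 mm at x = +-40, y = +-31 mm. Origin: centre of the underside; z up. A half turn about z makes no difference
- pump: the twin pump, bolted to the bench: a steel block 114 (x) x 234 (y) mm on a 130 x 270 x 12 mm foot, its machined face level, 70 mm above the bench. A shaft stub sticks out of its +y end, 36 mm above the bench. Two chambers, at y = +60 and y = -60 mm. Origin: centre of the underside; z up
- port_a (a point): centre of the pump's +y chamber, on the machined face, axes as the pump's. Around its 47 mm bore are four threaded holes of 8 mm at x = +-40, y = +-31 mm from this point, along the pump's axes
- port_b (a point): centre of the pump's -y chamber, on the machined face, with the same bore and four threaded holes, axes as the pump's
- fitted_cover: the cover already screwed to one of the two chambers (which one changes from start to start): same plate and boss as the loose cover, plus four screw heads; it stands 48 mm above the machined face. Origin: centre of its underside, over the middle of the chamber that it closes
- rotor: toothed steel rotor, 43 mm across, visible in the bore of the open chamber, wholly below the machined face; fixed. Origin: centre of its underside
- round_flange: loose round steel flange, 72 mm across, 7 mm thick, with a round hub to 37 mm height and three small holes; does not belong to this job, leave it. Lies beside the loose cover. Origin: centre of the underside
- spanner: loose spanner, 170 mm long; leave it. It lies flat, not far from its origin
- driver: loose screwdriver, 190 mm long; leave it. It lies flat, not far from its origin
- clamp_ring: loose thin steel hose-clamp ring, 52 mm across, 12 mm high; leave it. Origin: centre of the underside
- fitting: loose brass fitting standing upright, 24 mm across, 34 mm high; leave it. Origin: centre of the underside
- pot: open white plastic pot, 72 mm across, 75 mm high; leave it. Origin: centre of the underside
- drill_block: loose dark steel block 50 x 34 x 28 mm with three small holes; leave it. Origin: centre of the underside
Things that resemble listed ones, but are neither listed nor needed, are in the scene too. Leave any red or yellow look-alike of the cover alone.

How it is judged:
By the outcome, as a careful person would: the job done as asked, in the order asked, and still so for the second after the job is handed in, while the arm keeps its last pose, push and grip.
It also fails if it takes over 32 s, if anything falls off the work surface, if the arm or the gripper's body presses on something with over 40 N, if the wrist force passes 120 N, or if a joint passes its speed limit or range.

## Working session

There is one attempt and no reset: what is moved stays moved. The work goes in short steps, Python scripts to look and compute and a tool call to move; the robot and the scene stay as the last step left them, time stands still between calls to the robot, and variables do not carry over. Pictures are saved under pics/ and viewed, and the job is handed in when it is done.

Besides the shell and the picture viewer there is one more tool, called after ">>>" as name(argument=value, ...), one argument or row to a line, values as JSON. drive_tool: Moves the arm, as the interface text tells. Its arguments: {"type":"object","properties":{"targets":{"type":"array","items":{"type":"array","items":{"type":"array","items":{"type":"number"}}}},"hand":{"type":"number"},"newtons":{"type":"number"}},"required":["targets"]}

```bash
mkdir -p pics; ls; python3 - <<'E'
from plant import env, snapshot, order
import cv2,json,numpy as np
o=env.get_obs();print(o)
for n in("scene","top","wrist"):
    s=snapshot(n);cv2.imwrite(f"pics/{n}0.png",s["image"][:,:,::-1])
    np.savez(f"pics/{n}0.npz",**s)
    print(n,s["vfov"],s["cx"],s["cy"],np.round(s["T"],3).tolist())
E
```

```text
pics
{'time_s': 0.0, 'joint_positions': array([-1.18538863e+00,  3.53604289e-01,  1.63412855e+00,  2.54641109e-06,
        1.15523602e+00, -2.41697226e-03]), 'dq': array([-0.00020494,  0.00144809, -0.00087178,  0.00068233,  0.00058797,
        0.00255356]), 'tau': array([ 5.71703749e-04, -5.93847156e+01, -3.34223807e+01,  6.99410099e-02,
        2.32009630e-02, -1.25143970e-04]), 'ee_pos': array([ 236.16066634, -578.11905995,  213.8934942 ]), 'ee_rot': array([-3.86026742e-04,  8.30112621e-01, -5.57595340e-01, -5.69621723e-04]), 'force': array([ 0.16065644, -0.44536973,  0.23489244]), 'ft_torque': array([ 0.02935382, -0.01383464, -0.02811151]), 'grip_width': 0.9986948733558394}
scene 42.59585807228217 321.7309583558547 192.13504431568808 [[-0.491, 0.614, -0.618, 1294.107], [0.871, 0.339, -0.355, 442.31], [-0.008, -0.713, -0.701, 901.457], [0.0, 0.0, 0.0, 1.0]]
top 56.67786894052209 315.7196671293072 199.40674888468496 [[0.016, -0.99, 0.141, 399.353], [-1.0, -0.015, 0.008, 1.769], [-0.006, -0.141, -0.99, 1060.19], [0.0, 0.0, 0.0, 1.0]]
wrist 65.70646984690485 324.08975519714505 198.54263232148625 [[0.377, -0.896, -0.235, 302.015], [-0.926, -0.366, -0.093, -551.403], [-0.003, 0.253, -0.967, 384.837], [0.0, 0.0, 0.0, 1.0]]
```

View pics/top0.png

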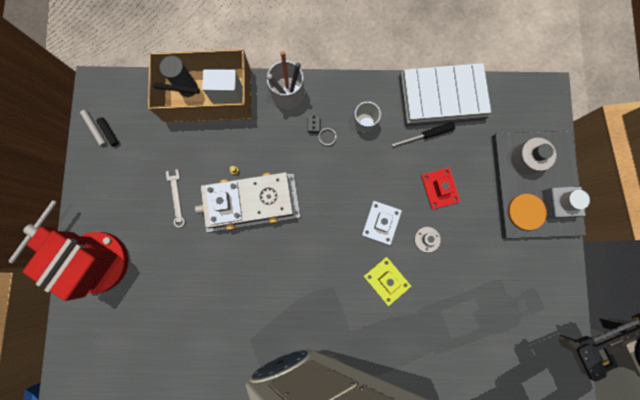

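View pics/scene0.png

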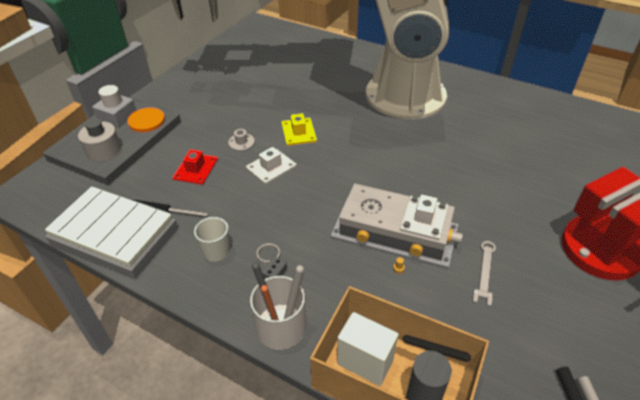

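View pics/wrist0.png

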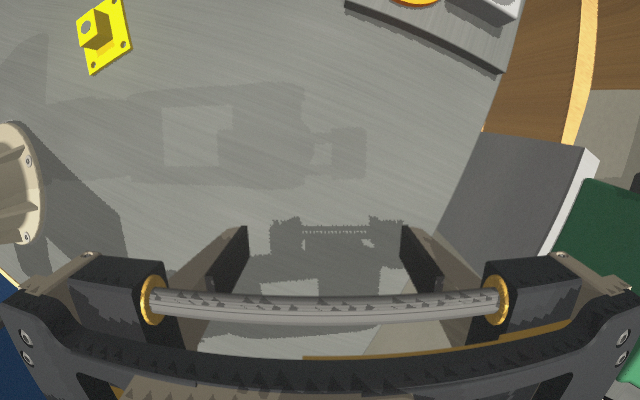

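The top view shows the silver cover at about (382,222) and the pump at about (248,203). The shaft stub is on the left at (198,209) and the fitted cover at (221,202), so the open chamber is port_b at about (268,196). Next I'll get rough positions.

```bash
cat > h.py <<'E'
import numpy as np, cv2
def load(n): return dict(np.load(f"pics/{n}.npz"))
def ray(s,u,v,fish=False):
    f=200/np.tan(np.radians(float(s["vfov"])/2)); x=(u-s["cx"]);y=(v-s["cy"])
    if fish:
        r=np.hypot(x,y);t=r/f;k=np.sin(t)/r if r>1e-9 else 1/f
        d=np.array([x*k,y*k,np.cos(t)])
    else: d=np.array([x/f,y/f,1.])
    T=s["T"];return T[:3,3],T[:3,:3]@d
def onz(s,u,v,z,fish=False):
    p,d=ray(s,u,v,fish);return p+d*(z-p[2])/d[2]
def proj(s,P,fish=False):
    T=s["T"];q=T[:3,:3].T@(np.asarray(P,float)-T[:3,3]);f=200/np.tan(np.radians(float(s["vfov"])/2))
    if fish:
        r=np.hypot(q[0],q[1]);t=np.arctan2(r,q[2]);k=f*t/r if r>1e-9 else 0
        return np.array([s["cx"]+q[0]*k,s["cy"]+q[1]*k])
    return np.array([s["cx"]+f*q[0]/q[2],s["cy"]+f*q[1]/q[2]])
def snap(n,cam):
    from plant import snapshot
    s=snapshot(cam);np.savez(f"pics/{n}.npz",**s);cv2.imwrite(f"pics/{n}.png",s["image"][:,:,::-1]);return s
E
python3 - <<'E'
from h import *
s=load("top0");im=s["image"].astype(np.uint8)
hsv=cv2.cvtColor(im,cv2.COLOR_RGB2HSV)
m=((hsv[:,:,2]>140)&(hsv[:,:,1]<70)).astype(np.uint8)*255
cs,_=cv2.findContours(m,cv2.RETR_EXTERNAL,cv2.CHAIN_APPROX_NONE)
for c in cs:
    if cv2.contourArea(c)>150:
        r=cv2.minAreaRect(c);x,y=r[0]
        if 150<x<450 and 130<y<300:
            b=cv2.boxPoints(r);z=70 if x<320 else 6
            W=np.array([onz(s,*p,z)[:2] for p in b]);print(r,W.round(0).tolist(),W.mean(0))
print("port_b", onz(s,268,196,60), "shaft",onz(s,198,209,36))
print("flange",onz(s,428,239,7))
c=im[150:270,170:470];cv2.imwrite("pics/topcrop.png",cv2.resize(c[:,:,::-1],None,fx=2.6,fy=2.6,interpolation=cv2.INTER_CUBIC))
E
```

```text
((427.5, 239.0), (24.0, 25.0), 90.0) [[475.0, -273.0], [476.0, -344.0], [408.0, -341.0], [407.0, -271.0]] [ 441.61610329 -307.22389649]
((381.54998779296875, 222.35000610351562), (30.99031639099121, 37.631099700927734), 18.434947967529297) [[449.0, -119.0], [552.0, -154.0], [524.0, -237.0], [423.0, -202.0]] [ 486.89900373 -178.07668547]
((245.52166748046875, 201.56472778320312), (46.97739791870117, 102.43901062011719), 80.96051788330078) [[571.0, 348.0], [620.0, 75.0], [493.0, 52.0], [446.0, 321.0]] [532.30376442 198.74719929]
((174.43955993652344, 197.9319610595703), (57.2090950012207, 12.567381858825684), 83.92753601074219) [[615.0, 423.0], [619.0, 389.0], [464.0, 362.0], [460.0, 395.0]] [539.50974423 391.96261247]
port_b [549.28195446 140.16696707  60.        ] shaft [513.31818474 337.28438033  36.        ]
flange [ 441.44551857 -308.34137703    7.        ]
```

View pics/topcrop.png

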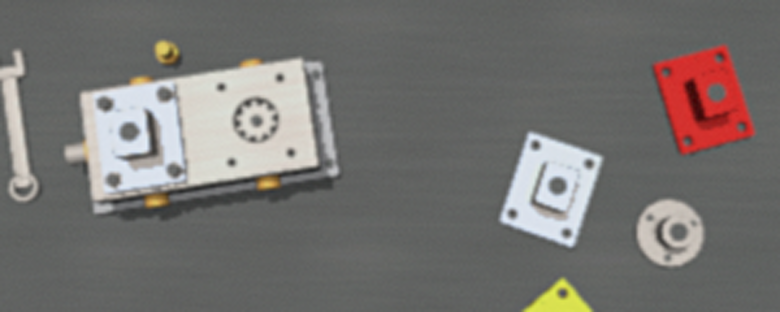

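>>> drive_tool(
  targets=[
    [[-23, -32, 0, 0], [-23, -32, 0, 0], [-23, -32, 0, 0], [-23, -32, 0, 0], [-23, -32, 0, 0], [-23, -32, 0, 0], [-23, -32, 0, 0], [-23, -32, 0, 0], [-23, -32, 0, 0], [-23, -32, 0, 0]],
  ],
)

```text
time_s: 0.98
ee_pos: [446.1, -242.8, 214.6]
ee_rot: [-0.0, 0.83, -0.558, 0.0]
force: [0.6, -0.1, -0.1]
grip_width: 1.006
```

>>> drive_tool(
  targets=[
    [[-23, -32, 0, 0], [-23, -32, 0, 0], [0, 0, 0, -7], [0, 0, 0, -7], [0, 0, 0, -7], [0, 0, 0, -7], [0, 0, 0, -7], [0, 0, 0, -7], [0, 0, 0, -7], [0, 0, 0, 0]],
  ],
)

```text
time_s: 1.82
ee_pos: [487.3, -177.8, 214.4]
ee_rot: [-0.0, 0.987, -0.16, -0.0]
force: [0.2, -0.3, 1.2]
grip_width: 1.002
```

```bash
python3 - <<'E'
from h import *
from plant import env
s=snap("w1","wrist");o=env.get_obs();print(o["time_s"],o["ee_pos"],o["ee_rot"],abs(o["dq"]).max());print(s["T"].round(3).tolist())
E
```

```text
1.8667 [ 487.34146131 -177.83031574  214.45445266] [-3.04088887e-05  9.86434170e-01 -1.64157270e-01 -1.34644899e-04] 0.08544019005092061
[[0.948, -0.307, -0.081, 509.774], [-0.318, -0.918, -0.238, -110.266], [-0.001, 0.252, -0.968, 385.281], [0.0, 0.0, 0.0, 1.0]]
```

View pics/w1.png

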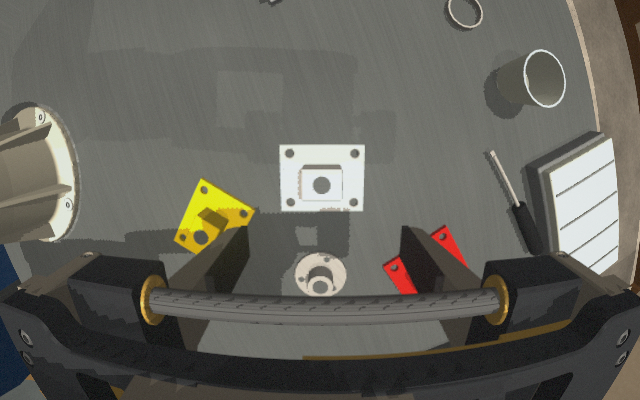

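The wrist view shows the cover centred at about (322,178), well aligned, with its four holes near (290,153), (354,153), (290,203) and (354,202). Next I'll look at the pump from the same relative pose.

>>> drive_tool(
  targets=[
    [[-5, -36, 0, 0], [-5, -36, 0, 0], [-5, -36, 0, 0], [-5, -36, 0, 0], [-5, -36, 0, 0], [-5, -36, 0, 0], [-5, -36, 0, 0], [-5, -36, 0, 0], [-5, -33, 0, 0], [0, 0, 0, -7]],
  ],
)

```text
time_s: 2.7
ee_pos: [549.1, 145.6, 214.6]
ee_rot: [-0.001, 0.994, -0.106, 0.0]
force: [-0.2, 0.1, 0.2]
grip_width: 0.997
```

>>> drive_tool(
  targets=[
    [[0, 0, 0, -7], [0, 0, 0, -7], [0, 0, 0, -7], [0, 0, 0, 0], [0, 0, 0, 0]],
  ],
)

```text
time_s: 3.12
ee_pos: [548.1, 140.5, 214.5]
ee_rot: [-0.0, 0.997, 0.077, -0.0]
force: [-0.4, -0.7, -0.1]
grip_width: 1.004
```

```bash
python3 - <<'E'
from h import *
from plant import env
s=snap("w2","wrist");o=env.get_obs();print(o["time_s"],o["ee_pos"],o["ee_rot"],abs(o["dq"]).max());print(s["T"].round(3).tolist())
E
```

```text
3.1667 [548.15649007 140.45590196 214.52146962] [-7.93715941e-06  9.97034680e-01  7.69535008e-02 -7.75654853e-05] 0.017782115981316102
[[0.988, 0.147, 0.038, 537.176], [0.152, -0.957, -0.249, 210.878], [-0.0, 0.252, -0.968, 385.371], [0.0, 0.0, 0.0, 1.0]]
```

View pics/w2.png

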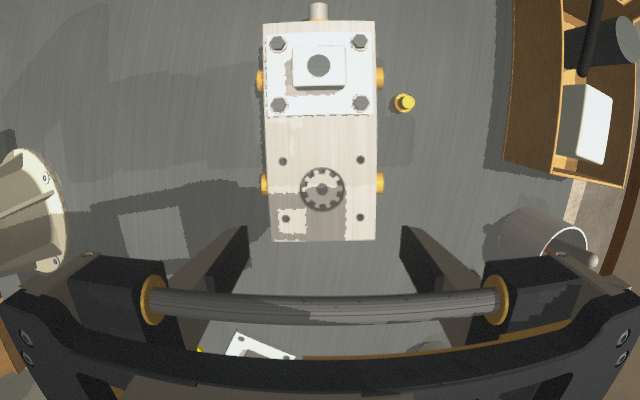

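The pump's threaded holes show at about (283,161), (360,160), (286,219) and (360,217), with the bore at (322,189).

```bash
cat > m.py <<'E'
from h import *
def blob(s,u,v,w=7):
    g=cv2.cvtColor(s["image"].astype(np.uint8),cv2.COLOR_RGB2GRAY).astype(float)
    p=g[v-w:v+w+1,u-w:u+w+1];bg=np.percentile(p,75);lo=p.min()
    m=(p<(bg*.45+lo*.55)).astype(np.uint8)
    n,l,st,ce=cv2.connectedComponentsWithStats(m)
    k=1+np.argmin([np.hypot(*(c-w)) for c in ce[1:]])
    wt=np.where(l==k,bg-p,0);yy,xx=np.mgrid[-w:w+1,-w:w+1]
    return u+(wt*xx).sum()/wt.sum(), v+(wt*yy).sum()/wt.sum(), st[k][4]
def fit(P,ref):
    P=np.asarray(P)[:,:2];ref=np.asarray(ref,float)
    a=P-P.mean(0);b=ref-ref.mean(0)
    th=np.arctan2((b[:,0]*a[:,1]-b[:,1]*a[:,0]).sum(),(a*b).sum())
    R=np.array([[np.cos(th),-np.sin(th)],[np.sin(th),np.cos(th)]])
    t=P.mean(0)-R@ref.mean(0);res=P-(ref@R.T+t)
    sc=np.sqrt((a**2).sum()/(b**2).sum())
    return t,np.degrees(th),sc,res
E
python3 - <<'E'
from m import *
ref=[(-40,31),(40,31),(-40,-31),(40,-31)]
for n,pts,zz in(("w1",[(290,153),(354,153),(290,203),(354,202)],(6,8)),("w2",[(283,161),(360,160),(286,219),(360,217)],(68,70))):
    s=load(n);B=[blob(s,*p) for p in pts];print(n,np.round(B,1).tolist())
    for z in zz:
        t,th,sc,res=fit([onz(s,b[0],b[1],z,True) for b in B],ref);print(z,t.round(2),round(th,2),round(sc,4),res.round(1).tolist())
s=load("w2");print("rotor",onz(s,322,189,60,True))
a=cv2.resize(load("w1")["image"][130:230,260:390,::-1],None,fx=4,fy=4,interpolation=cv2.INTER_CUBIC)
b=cv2.resize(load("w2")["image"][145:245,260:390,::-1],None,fx=4,fy=4,interpolation=cv2.INTER_CUBIC)
cv2.imwrite("pics/c12.png",cv2.resize(np.hstack([a,b]),(800,308)))
E
```

```text
w1 [[289.2, 152.8, 59.0], [354.6, 153.0, 56.0], [290.2, 201.8, 53.0], [353.4, 201.9, 50.0]]
6 [ 483.81 -177.31] -18.69 1.0065 [[-0.2, 0.3], [0.3, 0.1], [-0.3, -0.1], [0.1, -0.3]]
8 [ 483.95 -176.96] -18.69 1.0012 [[-0.0, 0.1], [0.1, 0.0], [-0.0, -0.0], [-0.0, -0.0]]
w2 [[282.5, 161.1, 45.0], [360.1, 159.4, 45.0], [285.4, 218.4, 43.0], [359.7, 216.9, 41.0]]
68 [545.93 138.66] 9.94 1.0056 [[-0.2, 0.1], [0.2, 0.2], [-0.2, -0.2], [0.3, -0.1]]
70 [545.88 139.12] 9.94 0.9992 [[0.1, -0.0], [-0.1, 0.0], [-0.0, 0.0], [-0.0, 0.0]]
rotor [546.17944518 137.42536153  60.        ]
```

View pics/c12.png

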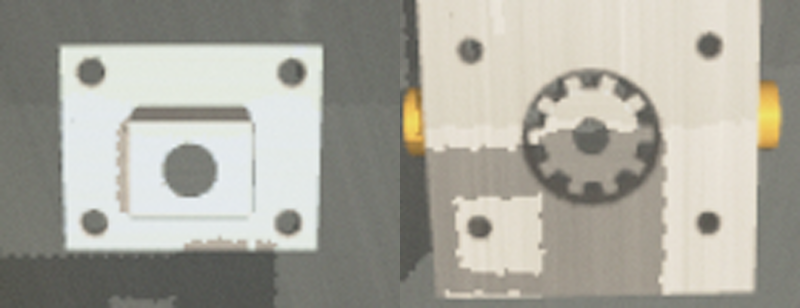

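>>> drive_tool(
  targets=[
    [[-12.5, 33.8, 0, 0], [-12.5, 33.8, 0, 0], [-12.5, 33.8, 0, 0], [-12.5, 33.8, 0, 0], [-12.5, 33.8, 0, 0], [-12.5, 33.8, 0, 0], [-12.5, 33.8, 0, 0], [-12.5, 33.8, 0, 0], [-12, 33.5, 0, 0], [0, 0, 0, 6.9]],
  ],
)

```text
time_s: 4.0
ee_pos: [485.3, -182.5, 214.8]
ee_rot: [0.001, 1.0, 0.019, 0.0]
force: [0.3, 1.1, 0.5]
grip_width: 1.001
```

>>> drive_tool(
  targets=[
    [[0, 0, 20, 6.9], [0, 0, 20, 6.9], [0, 0, 20, 6.8], [0, 0, 0, 0], [0, 0, 0, 0]],
  ],
)

```text
time_s: 4.42
ee_pos: [485.7, -177.3, 154.1]
ee_rot: [-0.0, 0.987, -0.159, -0.001]
force: [-0.0, 0.2, -0.2]
grip_width: 0.998
```

```bash
python3 - <<'E'
from m import *
from plant import env
s=snap("w3","wrist");o=env.get_obs();q=o["ee_rot"];print(o["time_s"],o["ee_pos"],q,np.degrees(2*np.arctan2(q[2],q[1])))
ref=[(-40,31),(40,31),(-40,-31),(40,-31)]
a=np.radians(-18.69);R=np.array([[np.cos(a),-np.sin(a)],[np.sin(a),np.cos(a)]])
P=[proj(s,[*(np.array([484,-177])+R@np.array(r)),8],True) for r in ref];print(np.round(P).tolist())
B=[blob(s,*np.round(p).astype(int),9) for p in P];print(np.round(B,1).tolist())
t,th,sc,res=fit([onz(s,b[0],b[1],8,True) for b in B],ref);print(t,th,sc,res.round(1).tolist())
E
```

```text
4.4667 [ 486.48999218 -177.51253531  155.11224328] [-1.09062882e-05  9.87427516e-01 -1.58072443e-01 -5.33692408e-05] -18.19006319356668
[[285.0, 159.0], [362.0, 159.0], [286.0, 216.0], [360.0, 217.0]]
[[284.6, 159.0, 85.0], [362.1, 159.6, 81.0], [285.8, 217.1, 77.0], [359.8, 216.9, 94.0]]
[ 483.70749662 -177.30503434] -18.633605113736145 1.0040839844751521 [[0.2, 0.4], [0.3, 0.1], [-0.3, -0.6], [-0.1, 0.1]]
```

View pics/w3.png

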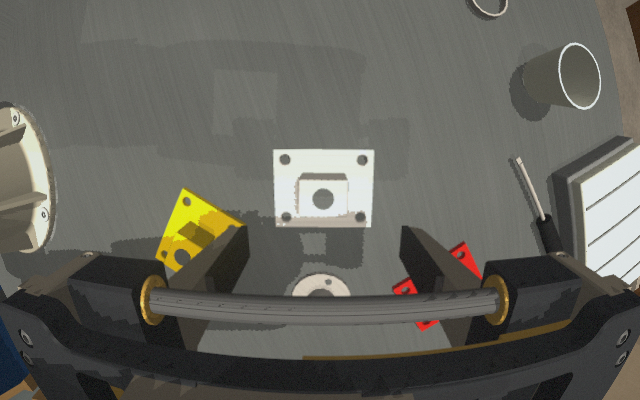

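The holes agree to within 0.5 mm across views, and the cover centre is at (484,-177). I'll descend now and leave the grip for the next call.

>>> drive_tool(
  targets=[
    [[-2, 0, 35, 0.3], [0, 0, 35, 0], [0, 0, 35, 0], [0, 0, 25, 0], [0, 0, 10, 0], [0, 0, 0, 0], [0, 0, 0, 0]],
  ],
)

```text
time_s: 5.05
ee_pos: [485.4, -177.1, 15.7]
ee_rot: [0.0, 0.987, -0.161, 0.0]
force: [-0.6, 0.3, 1.1]
grip_width: 0.998
```

```bash
python3 - <<'E'
from m import *
from plant import env
s=snap("w4","wrist");o=env.get_obs();q=o["ee_rot"];print(o["time_s"],o["ee_pos"],o["force"],np.degrees(2*np.arctan2(q[2],q[1])))
E
```

```text
5.1 [ 485.90258245 -177.24830583   16.28807036] [1.23431933 0.39047681 0.44292586] -18.54192103137
```

View pics/w4.png

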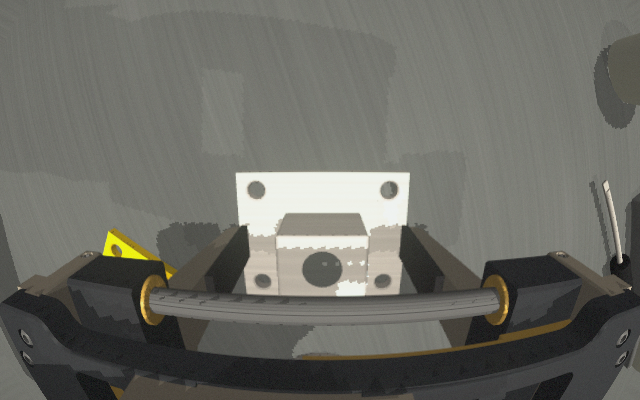

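The boss is centred between the fingers at about column 322, and the tips are clear of the plate. I'll close the gripper.

>>> drive_tool(
  targets=[
    [[0, 0, 0, 0], [0, 0, 0, 0], [0, 0, 0, 0], [0, 0, 0, 0], [0, 0, 0, 0], [0, 0, 0, 0], [0, 0, 0, 0], [0, 0, 0, 0]],
  ],
  hand=30,
  newtons=45,
)

```text
time_s: 5.77
ee_pos: [484.4, -176.7, 14.6]
ee_rot: [-0.0, 0.987, -0.161, -0.0]
force: [0.0, -0.1, 1.2]
grip_width: 0.5
```

Opening 0.50 is 46 mm, which matches the boss. I'll lift and check the hold.

>>> drive_tool(
  targets=[
    [[0, 0, -10, 0], [0, 0, -20, 0], [0, 0, -35, 0], [0, 0, -35, 0], [0, 0, -35, 0], [0, 0, -35, 0], [0, 0, -10, 0], [0, 0, 0, 0], [0, 0, 0, 0]],
  ],
)

```text
time_s: 6.52
ee_pos: [483.9, -176.6, 193.9]
ee_rot: [-0.0, 0.987, -0.161, -0.0]
force: [-0.0, -0.1, -5.2]
grip_width: 0.494
```

```bash
python3 - <<'E'
from m import *
from plant import env
s=snap("w5","wrist");o=env.get_obs();q=o["ee_rot"];print(o["time_s"],o["ee_pos"],q,o["force"],o["ft_torque"],o["grip_width"],np.degrees(2*np.arctan2(q[2],q[1])))
E
```

```text
6.5667 [ 483.23209706 -176.31289022  192.90137203] [-2.47142029e-04  9.86880842e-01 -1.61445395e-01 -1.23587599e-03] [-0.36983602  0.47924346 -3.51766805] [ 0.01364433 -0.01440833 -0.005457  ] 0.49617960654889376 -18.58161903433489
```

View pics/w5.png

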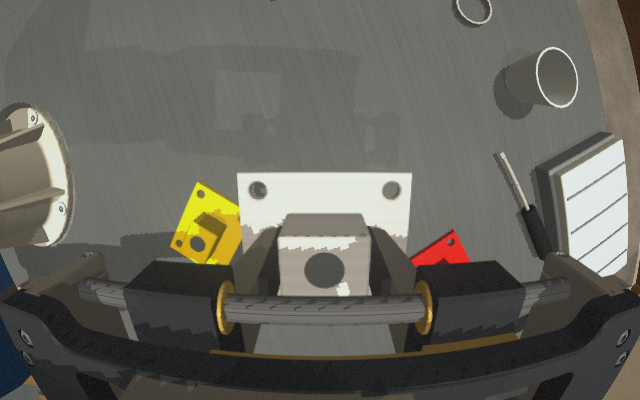

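The cover is held with a weight of about 4 N, and two of its holes show at (258,190) and (391,190). Now I'll work out its pose in the tool frame.

```bash
python3 - <<'E'
from m import *
s=load("w5")
tz=s["T"][2,3]-170.9
a=cv2.resize(s["image"][160:220,230:420,::-1],None,fx=4,fy=4,interpolation=cv2.INTER_CUBIC);cv2.imwrite("pics/c5.png",a)
print("tcpz from cam",tz)
B=[blob(s,258,189,11),blob(s,391,189,11)];print(B)
for dz in(-4,-6.6,-9):
  t,th,sc,res=fit([onz(s,b[0],b[1],tz+dz,True) for b in B],[(-40,31),(40,31)]);print(dz,t.round(2),round(th,2),round(sc,4))
# camera pos offsets
for n in("w1","w2","w3","w5"):print(n,load(n)["T"][:3,3].round(2))
E
```

```text
tcpz from cam 193.95982309042725
[(np.float64(257.37914643669575), np.float64(189.84066139272738), np.int32(246)), (np.float64(391.2679625795568), np.float64(190.14178360555172), np.int32(244))]
-4 [ 483.63 -176.62] -18.76 0.9852
-6.6 [ 483.44 -177.19] -18.76 0.9998
-9 [ 483.26 -177.71] -18.76 1.0133
w1 [ 509.77 -110.27  385.28]
w2 [537.18 210.88 385.37]
w3 [ 508.22 -109.79  325.04]
w5 [ 506.54 -109.1   364.86]
```

View pics/c5.png

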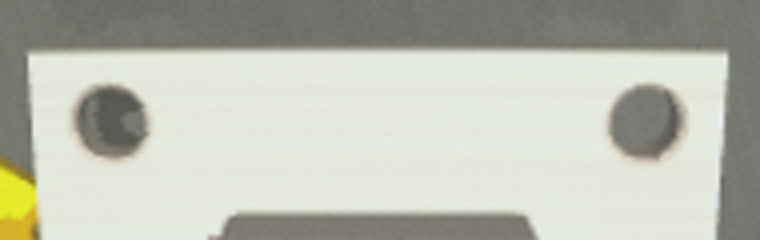

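>>> drive_tool(
  targets=[
    [[-4.2, -32, 0, 0], [-4.2, -32, 0, 0], [-4.2, -32, 0, 0], [-4.2, -32, 0, 0], [-4.2, -32, 0, 0], [-4.2, -32, 0, 0], [-4.2, -32, 0, 0], [-4.2, -32, 0, 0], [-4.2, -32, 0, 0], [-4, -32, 0, 0]],
  ],
)

```text
time_s: 7.4
ee_pos: [545.2, 141.1, 191.5]
ee_rot: [0.001, 0.987, -0.161, -0.002]
force: [1.5, -0.3, -2.8]
grip_width: 0.498
```

>>> drive_tool(
  targets=[
    [[0, 0, 0, -5], [0, 0, 0, -7], [0, 0, 0, -7], [0, 0, 0, -6], [0, 0, 0, -3.7], [0, 0, 0, 0], [0, 0, 0, 0]],
  ],
)

```text
time_s: 7.98
ee_pos: [545.5, 139.6, 192.3]
ee_rot: [0.0, 0.996, 0.087, -0.002]
force: [-0.3, 0.0, -3.4]
grip_width: 0.494
```

```bash
cat > c.py <<'E'
import sys
from m import *
from plant import env
def chk(name,u1=258,u2=391,v=189):
    s=snap(name,"wrist");tz=s["T"][2,3]-170.9;o=env.get_obs();q=o["ee_rot"]
    print(o["time_s"],o["ee_pos"].round(2),q.round(4),o["force"].round(1),o["grip_width"],"yaw",np.degrees(2*np.arctan2(q[2],q[1])),"tz",tz)
    print("axis z",(2*(q[1]*q[3]+q[0]*q[2]),2*(q[2]*q[3]-q[0]*q[1])))
    B=[blob(s,u1,v,11),blob(s,u2,v,11)];print(np.round(B,1).tolist())
    t,th,sc,res=fit([onz(s,b[0],b[1],tz-6.6,True) for b in B],[(-40,31),(40,31)])
    d=np.array([545.88,139.12])-t;a=np.radians(th)
    print("cover",t.round(2),th,sc,"d tool", d@[np.cos(a),np.sin(a)], d@[np.sin(a),-np.cos(a)],"turn tool",th-9.94)
    return s
E
python3 - <<'E'
from c import *
chk("w6")
E
```

```text
8.0333 [545.86 139.62 192.79] [ 2.000e-04  9.962e-01  8.690e-02 -1.500e-03] [-0.7 -0.2 -4.4] 0.49961423057829857 yaw 9.97358267422634 tz 192.27148657710077
axis z (np.float64(-0.002895767078003679), np.float64(-0.0007155128438457388))
[[256.9, 190.1, 236.0], [394.0, 190.7, 160.0]]
cover [546.25 138.79] 9.710595290863573 1.0251824257691755 d tool -0.3107166051858048 -0.38768343447791515 turn tool -0.22940470913642663
```

View pics/w6.png

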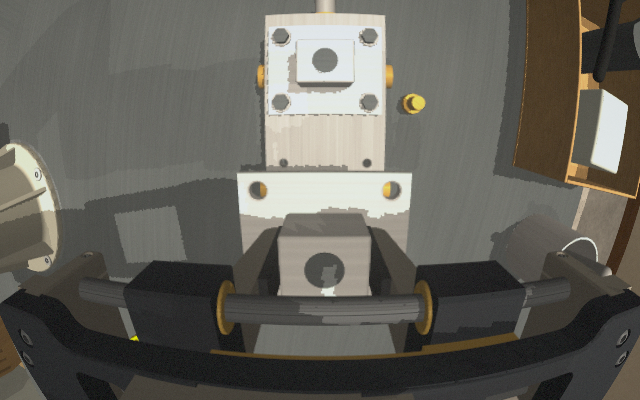

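The holes now show orange background, which biases the blob centres. The plate sits unchanged in the image, so I'll use the hole pixels from w5. I'll descend part way and check again.

>>> drive_tool(
  targets=[
    [[0, 0, 20, 0], [0, 0, 25, 0], [0, 0, 20, 0], [0, 0, 10, 0], [0, 0, 5, 0], [0, 0, 0, 0], [0, 0, 0, 0], [0, 0, 0, 0]],
  ],
)

```text
time_s: 8.7
ee_pos: [547.7, 140.1, 115.7]
ee_rot: [-0.0, 0.996, 0.088, 0.001]
force: [0.5, -0.3, -3.5]
grip_width: 0.498
```

```bash
cat > c2.py <<'E'
from m import *
from plant import env
def chk(name):
    s=snap(name,"wrist");tz=s["T"][2,3]-170.9;o=env.get_obs();q=o["ee_rot"]
    print(o["time_s"],o["ee_pos"].round(2),q.round(4),o["force"].round(1),o["grip_width"],"yaw",np.degrees(2*np.arctan2(q[2],q[1])),"tz",tz,"dq",abs(o["dq"]).max())
    B=[(257.4,189.85),(391.3,190.15)]
    t,th,sc,res=fit([onz(s,b[0],b[1],tz-6.6,True) for b in B],[(-40,31),(40,31)])
    d=np.array([545.88,139.12])-t;a=np.radians(th)
    print("cover",t.round(2),th,sc,"d tool", d@[np.cos(a),np.sin(a)], d@[np.sin(a),-np.cos(a)],"turn tool",th-9.94)
    cv2.imwrite(f"pics/{name}c.png",cv2.resize(s["image"][60:300,220:430,::-1],None,fx=2.5,fy=2.5,interpolation=cv2.INTER_CUBIC)[:600])
    return s
E
python3 - <<'E'
from c2 import *
chk("w7")
E
```

```text
8.75 [547.63 140.11 115.75] [-2.000e-04  9.961e-01  8.810e-02  1.000e-03] [ 0.4  0.8 -4. ] 0.4974896151707689 yaw 10.107632936262641 tz 115.67809755346511 dq 0.0027088164019358598
cover [547.75 139.43] 9.875071697977752 0.9998403711979202 d tool -1.896796749567784 -0.016737795293842075 turn tool -0.06492830202224731
```

View pics/w7c.png

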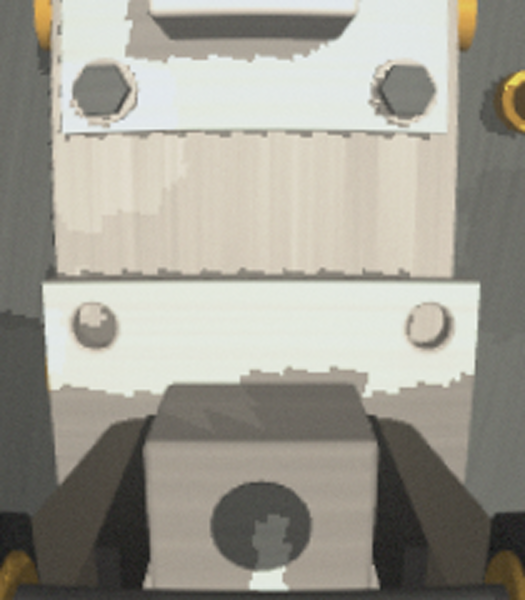

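>>> drive_tool(
  targets=[
    [[-1.9, 0, 6, 0], [0, 0, 7, 0], [0, 0, 5, 0], [0, 0, 2.5, 0], [0, 0, 0, 0], [0, 0, 0, 0], [0, 0, 0, 0], [0, 0, 0, 0]],
  ],
)

```text
time_s: 9.42
ee_pos: [545.1, 139.6, 94.3]
ee_rot: [-0.0, 0.996, 0.088, 0.0]
force: [-0.5, -0.6, -3.5]
grip_width: 0.499
```

```bash
python3 - <<'E'
from c2 import *
chk("w8");snap("s8","scene");snap("t8","top")
s=load("s8");cv2.imwrite("pics/s8c.png",cv2.resize(s["image"][150:280,310:490,::-1],None,fx=4,fy=4,interpolation=cv2.INTER_CUBIC))
E
```

```text
9.4667 [545.12 139.57  94.3 ] [-0.000e+00  9.961e-01  8.820e-02  2.000e-04] [ 0.3 -0.4 -4.5] 0.493477857494721 yaw 10.11754528788031 tz 94.27599018303184 dq 0.002824293741491838
cover [545.22 138.94] 9.913686986018813 0.9998575363410178 d tool 0.6804786558814072 -0.06798653567875108 turn tool -0.026313013981186018
```

View pics/w8c.png

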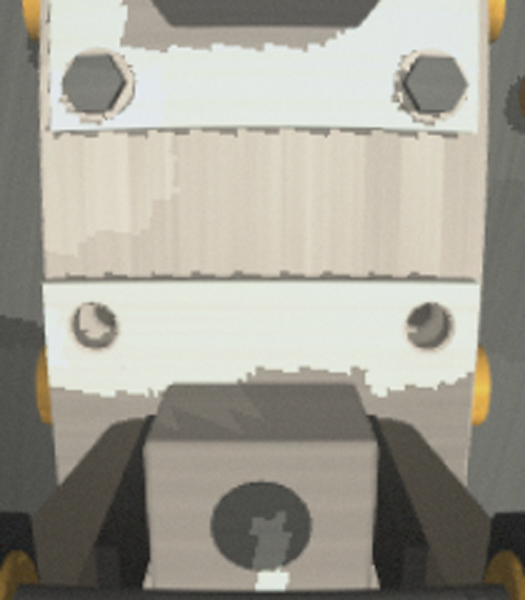

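View pics/s8c.png

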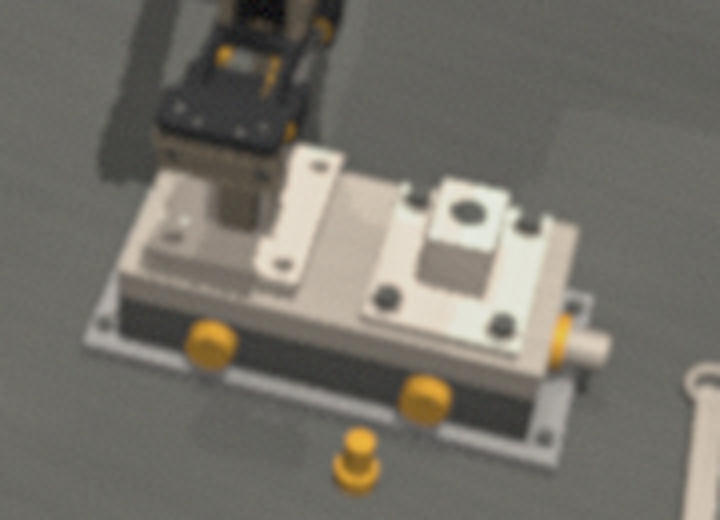

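View pics/t8.png

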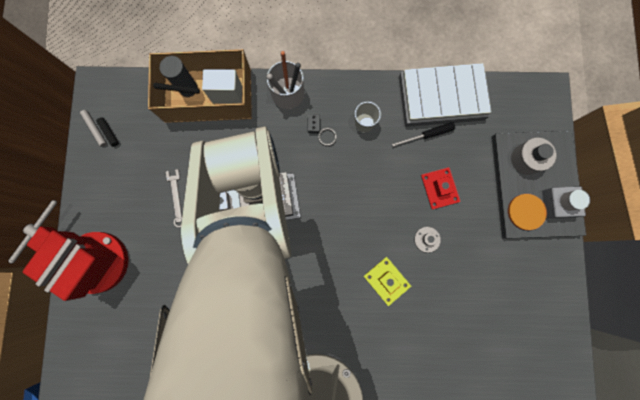

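The cover hangs about 1 cm above the face and looks aligned. As a check that doesn't depend on the arm's readings, I'll use the fitted cover's screw heads in the same picture as the reference.

```bash
python3 - <<'E'
from c2 import *
s=snap("w9","wrist");o=env.get_obs();print(o["time_s"],o["ee_pos"],s["T"][:3,3]-load("w8")["T"][:3,3])
def lf(P):return np.array([P[0],P[1]])
def inpump(P,th):
    a=np.radians(th);return np.array([[np.cos(a),np.sin(a)],[-np.sin(a),np.cos(a)]])@P
# screws near row: w2 and w9
for n,g in(("w2",[(278,104),(361,103)]),("w9",[(258,93),(392,93)])):
    s=load(n);B=[blob(s,*p,12) for p in g];print(n,np.round(B,1).tolist())
    for z in(82,84,86):
        t,th,sc,r=fit([onz(s,b[0],b[1],z,True) for b in B],[(-40,29),(40,29)])
        # t = pump centre; port_b = t + R(0,-60)
        a=np.radians(th);pb=t+60*np.array([np.sin(a),-np.cos(a)]);print(z,"portb from screws",pb.round(2),round(th,2),round(sc,4))
s=load("w9");tz=s["T"][2,3]-170.9
t,th,sc,r=fit([onz(s,*b,tz-6.6,True) for b in[(257.4,189.85),(391.3,190.15)]],[(-40,31),(40,31)]);print("cover",t,th,tz)
# pump edges at a row, z=70
g=cv2.cvtColor(s["image"].astype(np.uint8),cv2.COLOR_RGB2GRAY)
for v in(135,145,155): print(v,g[v,230:246].tolist(),g[v,405:422].tolist())
E
```

```text
9.6167 [545.05115956 139.56446202  94.27716714] [-0.06646419 -0.01702595 -0.00160234]
w2 [[278.3, 104.6, 167.0], [360.2, 102.7, 176.0]]
82 portb from screws [545.33 138.61] 9.94 0.9945
84 portb from screws [545.38 138.51] 9.94 0.9879
86 portb from screws [545.42 138.4 ] 9.94 0.9814
w9 [[266.4, 97.5, 22.0], [383.9, 96.7, 32.0]]
82 portb from screws [546.92 136.2 ] 10.51 0.8652
84 portb from screws [546.94 136.04] 10.51 0.8557
86 portb from screws [546.96 135.89] 10.51 0.8463
cover [545.15041833 138.91760617] 9.914255205569233 94.27438784193319
135 [112, 110, 110, 111, 111, 117, 136, 195, 208, 212, 213, 213, 212, 212, 209, 209] [200, 198, 196, 198, 202, 199, 202, 199, 201, 165, 127, 112, 109, 111, 113, 109, 107]
145 [112, 112, 109, 110, 112, 109, 133, 181, 209, 211, 211, 213, 214, 212, 211, 211] [198, 194, 198, 201, 198, 202, 202, 200, 185, 142, 110, 115, 111, 109, 105, 107, 108]
155 [111, 109, 113, 114, 111, 109, 111, 164, 206, 208, 213, 212, 212, 212, 212, 212] [198, 197, 201, 201, 202, 202, 203, 195, 172, 114, 111, 110, 107, 107, 107, 111, 109]
```

```bash
python3 - <<'E'
from m import *
s=load("w9");tz=s["T"][2,3]-170.9;a=np.radians(9.94);X=np.array([np.cos(a),np.sin(a)]);Y=np.array([-np.sin(a),np.cos(a)])
for z in (69,70):
  for v,l,r in((145,236.56,413.58),(155,236.92,413.2),(135,236.4,414.13)):
    L=onz(s,l,v,z,True)[:2];R=onz(s,r,v,z,True)[:2]
    print(z,v,"width",(R-L)@X,"mid x",(L+R)@X/2,"cover x",np.array([545.15,138.92])@X,"port w2",np.array([545.88,139.12])@X)
# same check in w2
s2=load("w2");g=cv2.cvtColor(s2["image"].astype(np.uint8),cv2.COLOR_RGB2GRAY).astype(float)
for v in(130,140,150):
    row=g[v]; 
    e=lambda lo,hi,:next(i+(160-row[i])/(row[i+1]-row[i]) for i in range(lo,hi) if (row[i]-160)*(row[i+1]-160)<0)
    l=e(255,280);r=e(365,388);L=onz(s2,l,v,70,True)[:2];R=onz(s2,r,v,70,True)[:2];print("w2",v,l,r,(R-L)@X,(L+R)@X/2)
# far/near edges of fitted plate in w9 (z=78), column 325
s=load("w9");g=cv2.cvtColor(s["image"].astype(np.uint8),cv2.COLOR_RGB2GRAY)
for u in(290,325,350):print(u,[(v,int(g[v,u])) for v in range(106,118)])
im=s["image"][70:130,235:415,::-1];cv2.imwrite("pics/c9.png",cv2.resize(im,None,fx=4,fy=4,interpolation=cv2.INTER_CUBIC))
E
```

```text
69 145 width 114.9962986080984 mid x 561.4301132535492 cover x 560.9467094676625 port w2 561.7002748381067
69 155 width 115.05694952560849 mid x 561.4390398912284 cover x 560.9467094676625 port w2 561.7002748381067
69 135 width 114.99731126010319 mid x 561.5480243639721 cover x 560.9467094676625 port w2 561.7002748381067
70 145 width 114.41010435576436 mid x 561.4260019798238 cover x 560.9467094676625 port w2 561.7002748381067
70 155 width 114.47044610489534 mid x 561.4348831139193 cover x 560.9467094676625 port w2 561.7002748381067
70 135 width 114.41111184577005 mid x 561.5433120377254 cover x 560.9467094676625 port w2 561.7002748381067
w2 130 264.5 376.75 114.63608279766322 561.6664320903827
w2 140 264.8965517241379 376.63461538461536 114.53899175145082 561.5876222213379
w2 150 265.5272727272727 376.72131147540983 114.48541555654246 561.7359214741929
290 [(106, 230), (107, 230), (108, 231), (109, 230), (110, 215), (111, 147), (112, 135), (113, 137), (114, 194), (115, 200), (116, 198), (117, 199)]
325 [(106, 231), (107, 231), (108, 230), (109, 231), (110, 186), (111, 143), (112, 165), (113, 196), (114, 209), (115, 208), (116, 208), (117, 209)]
350 [(106, 231), (107, 230), (108, 230), (109, 231), (110, 200), (111, 141), (112, 140), (113, 152), (114, 210), (115, 210), (116, 214), (117, 211)]
```

View pics/c9.png

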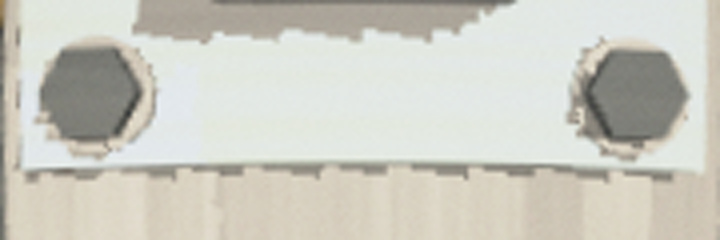

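```bash
python3 - <<'E'
from m import *
a=np.radians(9.94);Y=np.array([-np.sin(a),np.cos(a)])
s=load("w9");print("port y from fitted edge",[onz(s,u,v,78,True)[:2]@Y-78 for u,v in((290,110.9),(325,110.5),(350,110.6))])
print("cover y",np.array([545.15,138.92])@Y,"port w2 y",np.array([545.88,139.12])@Y)
E
```

```text
port y from fitted edge [np.float64(42.13657561130316), np.float64(42.208127398646084), np.float64(42.299283856370764)]
cover y 42.73263433725832 port w2 y 42.803621888753554
```

>>> drive_tool(
  targets=[
    [[0.6, 0, -0.4, 0], [0, 0, 0, 0], [0, 0, 0, 0], [0, 0, 0, 0], [0, 0, 0, 0], [0, 0, 0, 0]],
  ],
)

```text
time_s: 10.12
ee_pos: [545.4, 139.6, 94.5]
ee_rot: [0.0, 0.996, 0.088, -0.0]
force: [-0.1, -0.1, -2.9]
grip_width: 0.495
```

```bash
python3 - <<'E'
from c2 import *
chk("w10")
E
```

```text
10.1667 [545.48 139.63  94.47] [-0.      0.9961  0.0882 -0.    ] [-0.4  0.4 -3. ] 0.49468501103399076 yaw 10.116657519708253 tz 94.46321028288955 dq 0.001236574788830247
cover [545.57 138.98] 9.91976549222294 0.9998633510072497 d tool 0.3320457534090016 -0.08414425430716395 turn tool -0.020234507777059818
```

```bash
python3 - <<'E'
from h import *
from plant import env,order
print(env.get_obs()["ee_pos"]);print(order.hand_in())
E
```

```text
[545.47648882 139.63181211  94.46901169]
the job is handed in; nothing more can be done
None
```

The silver cover is held level over the open chamber (port_b), about 10 mm above the machined face. I gripped it by its boss, carried it over and handed in at about 10.2 s with the grip still on (45 N).

**Alignment:** at the last wrist-camera check, the cover centre was 0.3 mm off the port centre in x and 0.1 mm in y, with 0.02° of yaw error. The other arrangement checks, taken just before a final 0.6 mm correction in x, were:
- **Pump block edges:** these put the port within about 0.25 mm in x of the wrist-camera figure.
- **Fitted cover's edge:** this put the port about 0.5 mm away in y from that figure. I did not correct for it.

**Height and steadiness:** the underside was at about 79.9 mm against the 70 mm face. The tool axis measured vertical, the joints were at rest, and the wrist force was just the cover's weight, about 3 to 4 N. None of the readings I took showed contact with the pump or fitted cover.

**Checks that failed or fell short:**
- A same-picture check using the fitted cover's screw heads failed because the blob detection didn't work, so I used the block edges instead.
- The top camera's first rough fix was about 3 mm off the wrist camera in x. I used the wrist camera for both the cover and the port.
- The arm hides the cover from the top camera at the end. The scene camera showed the cover just above the face.

I didn't touch anything else on the bench.

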